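# Set the extending cake frame one size longer

## Robot

A 6-joint arm with a two-finger parallel gripper is mounted at the origin on the work surface. World frame = base frame: x ahead of the robot, y to its left, z up, the work surface at z = 0. Lengths are in m, angles in rad, forces in N, time in s.
With the tool pointing down it reaches from about 0.275 to 0.75 m from the base axis. Payload 10.2 kg.
Tool frame: the origin (TCP) lies midway between the tips of the shut fingers; the grasp point (between the pads) lies 19 mm behind it; z points along the fingers, y is the line along which they close (so a half turn about z gives the same grasp; the last joint's range is limited). The gripper opens to 88 mm and grips with 3 to 60 N. Pads are 18 mm wide; open, the fingers measure 123 mm over their backs; the gripper's body (75 mm by 187 mm) begins 45 mm behind the grasp point.
Start: joints at [-1.526, 0.313, 1.498, -0, 1.331, -0.223], TCP at [0.139, -0.506, 0.239] pointing down, gripper open.
Joint ranges: [-2.94, 2.94], [-0.97, 2.17], [0.19, 2.56], [-1.23, 4.37], [0.02, 3.11], [-2.88, 2.88]. Speed limits (rad/s): [2.39, 2.39, 3.01, 3.14, 3.14, 3.14].

## Interface

Orientations are given as a unit quaternion [w, x, y, z].
In Python, from workcell import sensors, cams, ticket gives the robot as it stands.
- The arm moves only by the shell command python3 -m crank 'ROWS' [FORCE]. ROWS is text: rows parted by semicolons, each of 7 numbers parted by spaces: the shift along the world's x, y, z in cm, then the turn, a rotation vector about the world's x, y, z in degrees, then the closure, from -1 (fully open) to 1 (shut). In form: x y z rx ry rz claw; .... A call has 1 to 5 rows; each row shifts and turns the commanded pose from where the row before left it; what a row does not reach is not made up. A row lasts 1/8 s, in which the tool goes at most 62.5 mm and 10.7 degrees, less where a joint would pass 70% of its speed; a pose out of reach is approached as far as the arm can. A call with a gripper value outside its range is refused whole. The fingers move at their own pace and stop on an object; FORCE is the grip in N (left out, the last holds). Time passes only in rows, so rows that do not move let the fingers close. It gives the time, the measured TCP pose, the force, the opening and the grip force at its end, in the units of the state.
- sensors.get_obs(): the state, without advancing time (a new reading comes with each control period).
- cams.camera(name): name is "scene" or "top"; returns (picture, depth): 420x560x3 uint8, red, green, blue; 420x560 float32, m along the optical axis (not along the pixel's ray), 0 where there is no reading.
- cams.camera_model(name): a dict with "camera_matrix" (3x3 intrinsics, pixels), "R" (3x3) and "t" (3): a world point X has camera coordinates R X + t. Camera axes: x right, y down, z forward; pixel columns grow to the right and rows downward; lengths in m; the calibration is good to about 2 mm. A picture is of the moment at which its call begins. camera_model takes no time and is no camera call.
- ticket.job_done(): hands the job in; it is judged then, once.
Trained networks look in the newest picture that a camera, given by its name, has taken for a name from the list of things; names that differ only in an ending like _2 or _b are one class to them, and where a whole thing is asked for, a point or a joint stands for the part that bears it (a point fixed in the world has none). Each returns a list of dicts, best first, with "conf" (0 to 1); they miss things now and then, are a little off and sometimes report something else, mostly with a low value. They report only what shows in the picture. A call takes as long as a camera call.
- cams.search_frame(camera, query): "centre" ([x, y, z] in m, in world coordinates, good to about 4 mm: the middle of the surface that is visible of it).
- cams.cut_out(camera, query): "pixels" (420x560 bool, what is visible of it).
The state is a dict: "time": time; "joints": joint angles; "joint_velocities": joint speeds; "joint_efforts": joint torques, N m; "tool_pos": TCP position; "tcp_rot": TCP orientation; "wrist_force": force on the tool from outside, world axes, zero at the start; "torque": the same for the moment, N m; "finger_gap": finger opening in m; "gripper_force": force on a finger pad.
Only numpy, scipy, OpenCV 4.12 (cv2) and the standard library are available. Lean on these libraries where they do the work, as an engineer would, in place of code of your own. Each camera call takes 0.05 s, during which the arm holds its last target. There are 200 camera calls.

## Task

Lengthen the adjustable cake frame with the red knob by exactly one hole: push the red knob down flush onto its tube, slide it with the frame's moving end outwards to the next hole, then let go so that the spring pin pops up and locks there. Leave the frame with the blue knob set as it is.

Things in the scene. Friction and masses are not known exactly. Their poses are not given: they have to be found in the camera images.
- red_frame: Steel cake frame (155 mm wide, 210 long, 51 high) on a dark plate fixed to the table; origin on the table on its midline, level with the first hole. x: the way it gets longer; z up. Along its +y side, 75 mm from the midline, runs an aluminium tube 26 mm wide, top 75 mm above the table, with three holes in its top at x = 0, 50 and 100 mm, joined by a slot.
- red_knob (a point): Centre of the top face of the red knob, an upright round button 26 mm in diameter and 26 mm tall on a spring pin in the tube; axes as red_frame. Pin up, this point is 109 mm above the table and the knob's underside 8 mm above the tube. It moves along x with the frame's moving half. Each hole is 24 mm long, the pin's lug 10 mm: 7 mm of play either way.
- red_pin (a joint): How far the red knob is pressed down, in m: 0 = up, 0.008 = flush on the tube (hard stop). The spring takes 2.6 N to start and 5 N to hold flush. Pin up, the moving half is locked; pressed 6 mm or more, it slides. Let go between holes, the pin stays down under the tube's wall until slid to a hole, where it springs up.
- red_slide (a joint): How far the moving half of the red-knob frame is drawn out, in m, along x: 0 = first hole (start, within 5 mm), 0.05 = the next hole (wanted), 0.10 = last hole (too far). Sliding takes 2 to 4 N; it stays where it is left.
- blue_slide (a joint): The same for the bystander, an equal frame with a blue knob standing beside it: 0 = first hole (start, within 5 mm). It must stay there.

How it is judged:
On the way:
1. the red knob is pressed down onto its tube (value of joint red_pin above 0.0055 m and value of joint red_slide below 0.03 m), for 0.05 s.
At the end, for the whole second after the job is handed in: The red-knob frame is drawn out to its second hole (slide 50 mm, 9 mm either way), its pin has sprung up in that hole (within 2 mm), it is at rest, and the blue-knob frame is still in its first hole (value of joint red_slide between 0.041 and 0.059 m and value of joint red_pin below 0.002 m and velocity of joint red_slide between -0.01 and 0.01 m/s and value of joint blue_slide below 0.012 m); the robot touches nothing.
It fails at once if the frame with the blue knob is drawn out of its hole (value of joint blue_slide above 0.02 m).
It also fails if it takes over 32 s, if anything falls off the work surface, if the arm or the gripper's body presses on something with over 40 N, if the wrist force passes 120 N, or if a joint passes its speed limit or range.

## Working session

There is one attempt and no reset: what is moved stays moved. The work goes in short steps, Python scripts to look and compute and a shell command to move; the robot and the scene stay as the last step left them, time stands still between calls to the robot, and variables do not carry over. Pictures are saved under pics/ and viewed, at most 10 in all, crops included, and the job is handed in when it is done.

```bash
mkdir -p pics; python3 - <<'E'
from workcell import sensors,cams
import cv2,numpy as np
o=sensors.get_obs();print(o['time'],o['tool_pos'],o['tcp_rot'],o['finger_gap'])
ims=[]
for n in('scene','top'):
    p,d=cams.camera(n);np.savez(f'pics/{n}.npz',p=p,d=d);cv2.imwrite(f'pics/{n}0.png',p[:,:,::-1])
    for q in('red_knob','red_frame'):
        for r in cams.search_frame(n,q)[:3]:print(n,q,r)
E
```

```text
0.0 [ 0.13890243 -0.50603822  0.23818741] [-6.17189201e-04  9.91046501e-01  1.33515732e-01  4.61455287e-05] 0.08824082914857632
scene red_knob {'centre': [0.5227, -0.1241, 0.1027], 'conf': 0.85}
scene red_frame {'centre': [0.5779, -0.2095, 0.0095], 'conf': 0.83}
top red_knob {'centre': [0.5197, -0.1211, 0.111], 'conf': 0.68}
top red_frame {'centre': [0.5563, -0.2034, 0.005], 'conf': 0.82}
```

View pics/scene0.png

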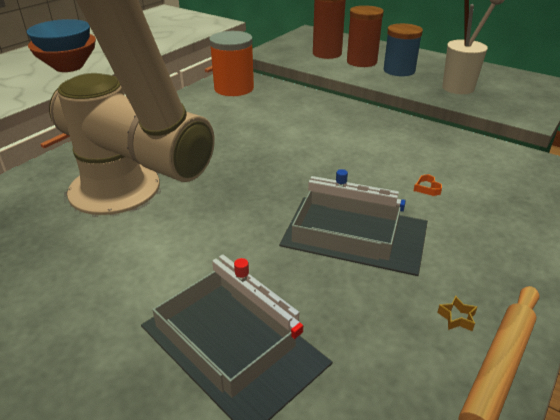

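View pics/top0.png

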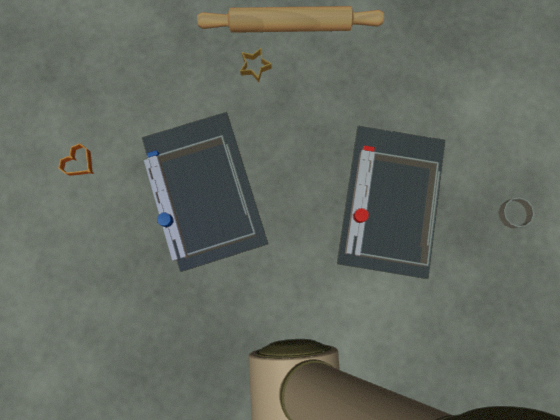

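The scene view shows the red frame in front, with its knob at (241,267), and the blue frame behind it. In the top view the red knob is at (361,215) and its tube runs from (354,253) to (369,150), lengthening towards the top of the image.

```bash
python3 - <<'E'
from workcell import cams
import cv2,numpy as np
from scipy.spatial.transform import Rotation as Ro
for n in('top','scene'):
    m=cams.camera_model(n);f=np.load(f'pics/{n}.npz');p,d=f['p'].astype(int),f['d']
    v,u=np.mgrid[:420,:560]
    X=(np.stack([u,v,np.ones_like(u)],-1)@np.linalg.inv(m['camera_matrix']).T*d[...,None]-m['t'])@m['R']
    red=(p[...,0]>120)&(p[...,1]<70)&(p[...,2]<70)&(d>0)
    k=red&(np.hypot(X[...,0]-.521,X[...,1]+.123)<.03)
    kt=k&(X[...,2]>.104)
    print(n,k.sum(),kt.sum(),'top mean',X[kt].mean(0),'min',X[k].min(0),'max',X[k].max(0))
    # silhouettes/tube points at z~.075
    t=(abs(X[...,2]-.075)<.005)&(d>0)&(X[...,1]<0)&(abs(X[...,1]+.12)<.06)&~red&(X[...,0]>.4)
    r=cv2.minAreaRect(X[t][:,:2].astype('f4')*1000);print('tube',t.sum(),r)
    c=X[t][:,:2];w,V=np.linalg.eigh(np.cov(c.T));a=V[:,1]*np.sign(V[0,1]);print(c.mean(0),np.degrees(np.arctan2(a[1],a[0])))
E
```

```text
top 139 138 top mean [ 0.51725561 -0.12162162  0.10924607] min [ 0.50561285 -0.13278825  0.10242311] max [ 0.5284727  -0.10986361  0.11213169]
tube 862 ((548.6495361328125, -127.2452621459961), (26.661663055419922, 205.4689178466797), 79.53352355957031)
[ 0.543152   -0.12557392] -10.688518424238483
scene 112 111 top mean [ 0.52109382 -0.12257914  0.10876797] min [ 0.50808751 -0.1339341   0.08873464] max [ 0.53234605 -0.10956073  0.11165726]
tube 953 ((549.4144287109375, -126.15560150146484), (28.677658081054688, 207.47549438476562), 79.3681411743164)
[ 0.55691896 -0.12919547] -10.036623728511165
```

```bash
python3 -m crank '3 3 0 0 0 -3 -1;4 4 0 0 0 -4 -1;4 4 0 0 0 -4 -1;4 4 0 0 0 -4 -1;4 4 0 0 0 -4 -1'; python3 -m crank '4 4 0 0 0 -3 -1;4 4 0 0 0 -2 -1;4 4 0 0 0 -2 -1;4 4 0 0 0 0 -1;2 2.5 0 0 0 0 -1'; python3 -m crank '0 0 -2 0 0 0 -1;0 0 0 0 0 0 -1'
```

```text
time: 0.92
tool_pos: [0.3299, -0.3149, 0.2388]
tcp_rot: [0.0, 0.999, -0.033, 0.0]
wrist_force: [0.6, -0.5, -0.8]
finger_gap: 0.0882
gripper_force: 0.0
time: 1.55
tool_pos: [0.5102, -0.1293, 0.2385]
tcp_rot: [-0.0, 0.996, -0.092, -0.0]
wrist_force: [0.6, -0.9, -0.2]
finger_gap: 0.0879
gripper_force: 0.0
time: 1.8
tool_pos: [0.5085, -0.1308, 0.2177]
tcp_rot: [-0.0, 0.996, -0.093, -0.001]
wrist_force: [-1.2, 0.8, 0.6]
finger_gap: 0.0884
gripper_force: 0.0
```

```bash
cat >h.py <<'E'
from workcell import sensors
import numpy as np
from scipy.spatial.transform import Rotation as R
o=sensors.get_obs();q=o['tcp_rot'];M=R.from_quat(np.roll(q,-1)).as_matrix()
print('t',round(o['time'],2),'p',o['tool_pos'].round(4) if hasattr(o['tool_pos'],'round') else o['tool_pos'],'yaw y',np.degrees(np.arctan2(M[1,1],M[0,1])).round(2),'z',M[:,2].round(3),'F',np.round(o['wrist_force'],2),'gap',o['finger_gap'],'gf',o['gripper_force'])
E
python3 h.py
```

```text
t 1.8 p [ 0.5085 -0.1308  0.2177] yaw y -100.62 z [-0.002  0.001 -1.   ] F [-1.16  0.77  0.55] gap 0.08835151292975738 gf 0.0
```

```bash
python3 -m crank '1 0.9 0 0 0 0 -1;0 0 -5 0 0 0 -1;0 0 -4 0 0 0 -1;0 0 -2.5 0 0 0 -1;0 0 0 0 0 0 -1'; python3 h.py; python3 - <<'E'
from workcell import cams
import cv2
p,d=cams.camera('scene');cv2.imwrite('pics/s1.png',cv2.resize(p[200:360,150:350,::-1],None,fx=3,fy=3))
E
```

```text
time: 2.42
tool_pos: [0.5189, -0.122, 0.1031]
tcp_rot: [-0.0, 0.996, -0.093, -0.001]
wrist_force: [0.6, -0.2, 0.7]
finger_gap: 0.088
gripper_force: 0.0
t 2.42 p [ 0.5189 -0.122   0.1031] yaw y -100.68 z [-0.002  0.001 -1.   ] F [ 0.56 -0.16  0.65] gap 0.08796960241287678 gf 0.0
```

View pics/s1.png

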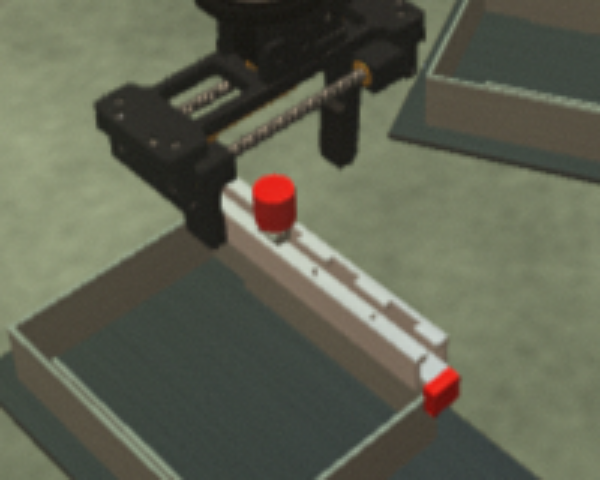

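The crop shows the knob at about (274,205) between the two finger tips, which are at (207,240) and (340,160). The tube lies beneath them and the alignment looks good. Next I lower and grip.

```bash
python3 -m crank '0 0 -1.2 0 0 0 -1;0 0 0 0 0 0 0.2;0 0 0 0 0 0 1;0 0 0 0 0 0 1;0 0 0 0 0 0 1' 30; python3 -m crank '0 0 0 0 0 0 1;0 0 0 0 0 0 1;0 0 0 0 0 0 1'; python3 h.py
```

```text
time: 3.1
tool_pos: [0.519, -0.1223, 0.0919]
tcp_rot: [0.0, 0.996, -0.093, 0.0]
wrist_force: [0.6, -0.1, -0.4]
finger_gap: 0.0504
gripper_force: 0.0
time: 3.48
tool_pos: [0.519, -0.122, 0.0918]
tcp_rot: [-0.0, 0.996, -0.093, 0.0]
wrist_force: [0.9, 1.9, 0.3]
finger_gap: 0.0252
gripper_force: 30.3
t 3.48 p [ 0.519  -0.122   0.0918] yaw y -100.66 z [ 0.     0.001 -1.   ] F [0.94 1.91 0.3 ] gap 0.02523288072422553 gf 30.268421745859087
```

Gripped; now press down.

```bash
python3 -m crank '0 0 -0.4 0 0 0 1;0 0 -0.4 0 0 0 1;0 0 0 0 0 0 1' 40; python3 h.py
```

```text
time: 3.85
tool_pos: [0.5191, -0.1221, 0.0838]
tcp_rot: [-0.0, 0.996, -0.093, 0.0]
wrist_force: [-0.4, 3.9, 5.2]
finger_gap: 0.025
gripper_force: 40.2
t 3.85 p [ 0.5191 -0.1221  0.0838] yaw y -100.65 z [ 0.  0. -1.] F [-0.44  3.94  5.24] gap 0.024995771206505084 gf 40.24576222524047
```

```bash
python3 -m crank '0 0 -0.1 0 0 0 1;0 0 0 0 0 0 1'; python3 h.py
```

```text
time: 4.1
tool_pos: [0.5196, -0.1222, 0.0836]
tcp_rot: [0.0, 0.996, -0.093, 0.001]
wrist_force: [-0.8, 5.5, 12.5]
finger_gap: 0.0252
gripper_force: 40.3
t 4.1 p [ 0.5196 -0.1222  0.0836] yaw y -100.65 z [ 0.002 -0.    -1.   ] F [-0.77  5.55 12.45] gap 0.025161058285954267 gf 40.30748653225601
```

```bash
python3 -m crank '0.49 -0.09 -0.0 0 0 0 1;1.11 -0.2 0 0 0 0 1;1.11 -0.2 0 0 0 0 1;1.11 -0.2 0 0 0 0 1;1.1 -0.21 0 0 0 0 1'; python3 -m crank '0 0 0 0 0 0 1;0 0 0 0 0 0 1'; python3 h.py
```

```text
time: 4.72
tool_pos: [0.5689, -0.1313, 0.0836]
tcp_rot: [0.0, 0.996, -0.093, 0.001]
wrist_force: [-2.2, 4.2, 11.1]
finger_gap: 0.0247
gripper_force: 40.3
time: 4.97
tool_pos: [0.5694, -0.1314, 0.0837]
tcp_rot: [0.0, 0.996, -0.093, 0.002]
wrist_force: [2.9, 4.6, 8.1]
finger_gap: 0.0248
gripper_force: 40.3
t 4.97 p [ 0.5694 -0.1314  0.0837] yaw y -100.66 z [ 0.004 -0.001 -1.   ] F [2.94 4.63 8.11] gap 0.024815975174740067 gf 40.27519080787897
```

```bash
python3 -m crank '0 0 0 0 0 0 0.3;0 0 0 0 0 0 -0.3;0 0 0 0 0 0 -1;0 0 0 0 0 0 -1;0 0 0 0 0 0 -1'; python3 -m crank '0 0 3 0 0 0 -1;0 0 5 0 0 0 -1;-4 0 5 0 0 0 -1;-6 0 0 0 0 0 -1;-6 0 0 0 0 0 -1'; python3 - <<'E'
from workcell import cams
import cv2,numpy as np
p,d=cams.camera('scene');cv2.imwrite('pics/s2.png',cv2.resize(p[150:360,150:430,::-1],None,fx=2.8,fy=2.8))
m=cams.camera_model('scene');p=p.astype(int)
v,u=np.mgrid[:420,:560]
X=(np.stack([u,v,np.ones_like(u)],-1)@np.linalg.inv(m['camera_matrix']).T*d[...,None]-m['t'])@m['R']
k=(p[...,0]>120)&(p[...,1]<70)&(p[...,2]<70)&(np.hypot(X[...,0]-.57,X[...,1]+.131)<.03)
print(k.sum(),X[k&(X[...,2]>.104)].mean(0),X[k].min(0),X[k].max(0))
E
```

```text
time: 5.6
tool_pos: [0.568, -0.1313, 0.0826]
tcp_rot: [0.0, 0.996, -0.093, -0.0]
wrist_force: [-0.2, 0.2, 0.5]
finger_gap: 0.0688
gripper_force: 0.0
time: 6.22
tool_pos: [0.4074, -0.1311, 0.2118]
tcp_rot: [0.0, 0.996, -0.093, 0.0]
wrist_force: [-1.1, -0.5, 0.2]
finger_gap: 0.0878
gripper_force: 0.0
147 [ 0.57131611 -0.1322246   0.1085194 ] [ 0.55828963 -0.1439033   0.08323391] [ 0.58275441 -0.11904011  0.11125117]
```

View pics/s2.png

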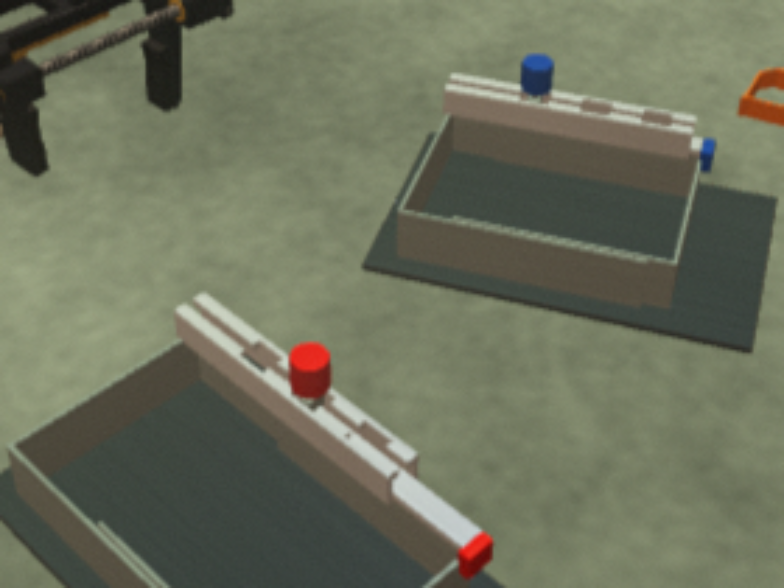

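The red knob, at (310,370), stands up in the second hole. Its top measures 0.1085 m, which means the pin is up, and it has moved about 51 mm. The blue frame is unchanged and the gripper is clear.

```bash
python3 -m crank '0 0 0 0 0 0 -1;0 0 0 0 0 0 -1'; python3 -c "
from workcell import ticket
print(ticket.job_done())"
```

```text
time: 6.52
tool_pos: [0.41, -0.1317, 0.2119]
tcp_rot: [0.0, 0.996, -0.093, 0.001]
wrist_force: [0.7, 0.9, 0.4]
finger_gap: 0.0881
gripper_force: 0.0
the job is handed in; nothing more can be done
None
```

The red-knob frame is one hole longer (moved about 51 mm) with its pin sprung up in the second hole, the blue-knob frame looks unmoved, and the job was handed in at about 6.5 s (no verdict was returned).

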